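# Jack a receiving flask up four clicks under the dispenser spout and lock it

## Robot

A 6-joint arm with a two-finger parallel gripper is mounted at the origin on a cart in front of the work surface, level with it; the furniture and walls round the work are solid. World frame = base frame: x ahead of the robot, y to its left, z up, the work surface at z = 0. Lengths are in m, angles in rad, forces in N, time in s.
With the tool pointing down it reaches from about 0.25 to 0.725 m from the base axis. Payload 4 kg.
Tool frame: the origin (TCP) lies midway between the tips of the shut fingers; the grasp point (between the pads) lies 19 mm behind it; y points along the fingers, z is the direction in which the jaws open and shut, and the axes are right-handed (so a half turn about y gives the same grasp; the last joint's range is limited). The gripper opens to 85 mm and grips with 20 to 120 N. Pads are 22 mm wide; open, the fingers measure 114 mm over their backs; the gripper's body (76 mm by 85 mm) begins 54 mm behind the grasp point. The pads swing forward as they close: fully open they stand 13 mm farther back than shut.
Start: joints at [-1.297, 0.241, 0.005, 1.335, 0, 1.571], TCP at [0.135, -0.481, 0.231] pointing down, gripper open.
Joint ranges: [-2.72, 2.72], [-1.05, 1.87], [-1.09, 1.28], [-1.99, 2.15], [-1.42, 1.44], [-3.14, 3.14]. Speed limits (rad/s): [2.79, 2.79, 3.14, 3.14, 3.14, 3.14].

## Interface

Orientations are given as a unit quaternion [x, y, z, w].
In Python, from workcell import bot gives the robot as it stands. The module is installed in compiled form; this text tells all that it offers.
- The arm moves only by the shell command python3 -m handwheel 'ROWS' [OPENING]. ROWS is JSON, a list of rows, each a list of 6 numbers: the shift along the tool's x, y, z in units of 25 mm (1.0 is 25 mm), then the turn, a rotation vector about the tool's x, y, z in units of 10 degrees (1.0 is 10 degrees). A call has exactly 5 rows; each row is the pose to reach, as a shift and turn from the pose commanded when the call began, along the tool's axes at that moment; what a row does not reach only later rows make up. A row lasts 1/8 s, in which the tool goes at most 62.5 mm and 10.7 degrees, less where a joint would pass 70% of its speed; a pose out of reach is approached as far as the arm can. A call with a gripper value outside its range is refused whole. OPENING is the gripper command: -1 is shut, 1 is fully open, values between are in proportion, set as the call begins (- or left out, the last holds). The fingers move at their own pace and stop on an object; the grip force is fixed at half the most. Time passes only in rows, so rows that repeat a pose let the fingers close, or fill a call up. It gives the time, the measured TCP pose, the force and the opening at its end, in the units of the state.
- bot.get_obs(): the state, without advancing time (a new reading comes with each control period).
- bot.camera(name): name is "scene" or "top" or "wrist"; returns a dict with "color" (480x640x3 uint8, red, green, blue), "fx", "fy", "cx", "cy" (pixels), "rvec" (rotation vector, rad) and "tvec" (3), from world to camera coordinates, as OpenCV has them. Camera axes: x right, y down, z forward; pixel columns grow to the right and rows downward; lengths in m; the calibration is good to about 2 mm. A picture is of the moment at which its call begins. There is no depth.
- bot.job_done(): hands the job in, once; it reports no verdict.
The state is a dict: "clock": time; "joint_pos": joint angles; "joint_vel": joint speeds; "tau": joint torques, N m; "eef_pos": TCP position; "tool_rot": TCP orientation; "ft_force": force on the tool from outside, world axes, zero at the start; "ft_torque": the same for the moment, N m; "grip_width": finger opening in m.
Only numpy, scipy, OpenCV 4.12 (cv2) and the standard library are available. Lean on these libraries where they do the work, as an engineer would, in place of code of your own. Each camera call takes 0.05 s, during which the arm holds its last target.

## Task

Raise the flask on the blue ratchet jack by its black handle, slowly, by exactly four clicks of the pawl, which brings its mouth up to some 1 to 3 cm under the dispenser's spout; it must not hit the spout. Then ease it down until the pawl carries it, without dropping it on the pawl or leaning on it, let go of the handle, and push the yellow safety slide fully home under the red release lever. Keep the flask upright on its platform and leave the other things on the bench alone.

Things in the scene. Friction and masses are not known exactly. Their poses are not given: they have to be found in the camera images.
- station: ratchet jack with a blue base plate 124 x 170 x 12 mm and a blue square housing 98 mm high, fixed to the bench together with a white riser on its left (+y) that carries the dispenser. Origin on the bench under the axis of the jack's column; x points away from the handle (the handle sticks out to -x), y to the riser, z up.
- carriage: moving part of the jack: upright aluminium column with a steel rack of five saw teeth, 10 mm apart, on its -y side, a round platform 76 mm across with a black rubber pad on top, and the black handle. It starts fully down, resting on the housing. Slides up and down only, friction about 1 N; with the flask it weighs 0.6 to 0.8 kg. Origin at the station's origin when down.
- lift (a joint): height of the carriage above its lowest position, m; 0 at the start, limit 0.075. The rack's own height on the column is a set-up matter that differs from jack to jack and is not measured: the first click comes somewhere between 10 and 32 mm up, each further one 10 mm later. It cannot be lowered back past a notch. Let go above its seat it drops (0.1 m/s after about 1 mm).
- lift_handle (a point): middle of the black handle's grip, a level bar along the station's x, 60 mm long, 15 mm wide (y), 18 mm high, 96 mm out to -x from the column's axis, 104 mm above the bench when the carriage is down; it rises with the carriage.
- platform_top (a point): centre of the platform's rubber top, 110 mm above the bench when down. How a click feels in the hand: the lifting force grows by some 4 to 9 N over about 4 mm as a tooth pushes the pawl aside, then falls off within 1 to 2 mm as the pawl snaps in under it. The tooth is then 1 to 2 mm above its seat; lowered on to it, the pawl takes the weight and the hand carries none.
- pawl: sprung pawl with a steel release lever, red at its end, that points 119 mm to the station's -y from the column, level, 50 mm above the bench. Origin at its pivot (axis x), 30 mm to -y of the column, 52 mm up. As each tooth passes, the lever end dips by some 15 mm and springs up again; do not press it, it would let the column fall.
- lock (a joint): travel of the yellow safety slide, m: about 0 open (start 0 to 0.004), 0.018 fully home, towards the station's +x. It runs stiffly (about 1.5 N) on the base plate and stays where it is left. Home, its dark tongue stands 2 mm under the red lever's end and blocks it: the jack can no longer be raised. It can go home only while the pawl is fully in a notch or gap.
- slide_knob (a point): middle of the yellow knob at the top of the slide's post: knob 14 (x) x 15 (y) x 14 mm, this point 60 mm above the bench (top at 69 mm), 100 mm to -y of the column's axis and 54 mm to -x of it when fully open. The post below is 12 mm square.
- flask: conical glass flask, 68 mm across its foot, 113 mm high, loose on the platform; origin at the centre of its underside.
- flask_center (a point): the flask's axis at half its height, 56 mm above its foot.
- dispenser: bottle-top dispenser with blue and white barrel, 425 mm tall, fixed on the riser; its white spout reaches over the flask. Origin at its underside.
- spout_tip (a point): lowest point of the spout, on the column's axis, 290 mm above the bench. At the fourth notch the flask's mouth is 7 to 27 mm below it.
- red_cap_bottle: clear 100 ml bottle with red cap, 56 mm across, 109 mm high, bystander; origin at the centre of its underside.
- dish_1: petri dish with lid, 61 mm across, 15 mm high, bystander; origin at the centre of its underside.
- dish_2: another such petri dish, farther from the robot, bystander; origin at the centre of its underside.
- marker: black felt marker, 137 mm long, lying on the bench, bystander; origin under its middle.
There are look-alikes about, which are no part of the job. Leave any orange or turquoise look-alike of the flask alone.

How it is judged:
By the outcome, as a careful person would: the job done as asked, in the order asked, and still so for the second after the job is handed in, with the robot touching nothing.
It also fails if it takes over 72 s, if anything falls off the work surface, if the arm or the gripper's body presses on something with over 40 N, if the wrist force passes 120 N, or if a joint passes its speed limit or range.

## Working session

There is one attempt and no reset: what is moved stays moved. The work goes in short steps, Python scripts to look and compute and a shell command to move; the robot and the scene stay as the last step left them, time stands still between calls to the robot, and variables do not carry over. Pictures are saved under pics/ and viewed, and the job is handed in when it is done.

```bash
mkdir -p pics; python3 - <<'E'
from workcell import bot
import cv2
o=bot.get_obs()
for k,v in o.items(): print(k,v)
for n in ("scene","top","wrist"):
    c=bot.camera(n); cv2.imwrite(f"pics/{n}0.png",c["color"][:,:,::-1]); print(n,c["fx"],c["fy"],c["cx"],c["cy"],c["rvec"],c["tvec"])
E
```

```text
clock 0.0
joint_pos [-1.29701288e+00  2.41404418e-01  3.71096685e-03  1.33518725e+00
  2.47793038e-06  1.57081565e+00]
joint_vel [-8.89614297e-05 -6.16772710e-05  1.95342025e-03 -1.38513509e-04
 -3.54389818e-04 -3.71136105e-03]
tau [ 1.68273407e-03 -3.72322118e+01  2.52404577e+01  1.68961933e-02
 -1.55810835e-04 -5.84549156e-06]
eef_pos [ 0.13501734 -0.48076714  0.23041217]
tool_rot [-0.09658791  0.70122248 -0.69976215  0.0963885 ]
ft_force [ 0.0134313   0.16856243 -0.24601363]
ft_torque [ 0.0351107  -0.01102582  0.02595992]
grip_width 0.08536760322186014
scene 531.4089501708054 531.4089501708054 316.17378194448173 231.05979502268553 [ 1.77143082 -1.10069642  0.7317139 ] [-0.13331974  0.42343029  0.81014201]
top 586.8140972121502 586.8140972121502 319.888331694567 251.05155153328164 [ 2.07392082 -2.02532126  0.30934686] [0.11988678 0.5972112  1.64553589]
wrist 340.68736426350443 340.68736426350443 326.5164721950035 235.3773824930107 [-2.31561016  1.75448268  0.25279697] [-0.49846769 -0.03450484  0.37929142]
```

View pics/scene0.png

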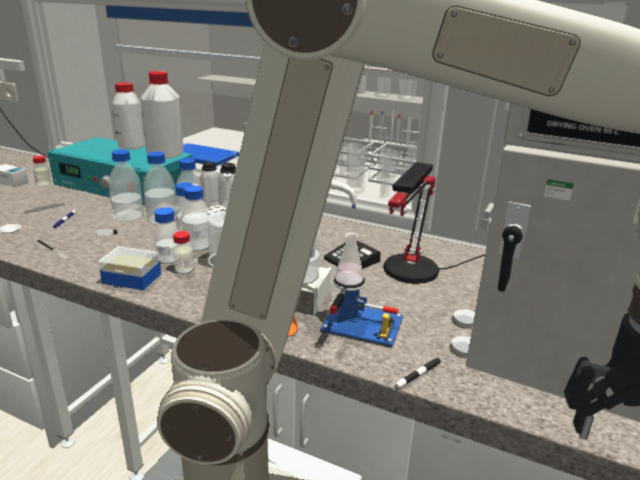

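View pics/top0.png

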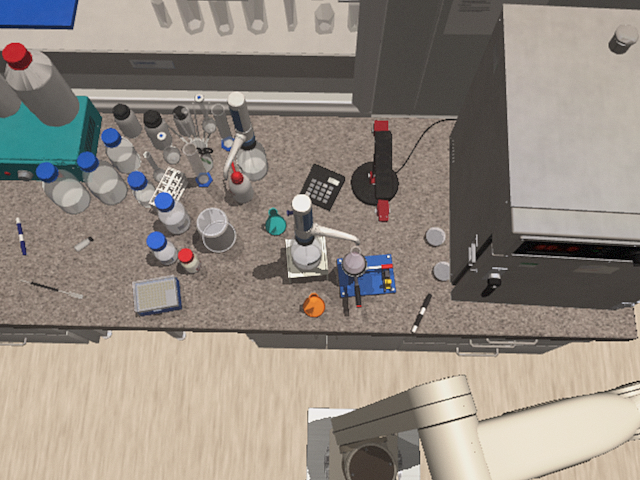

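View pics/wrist0.png

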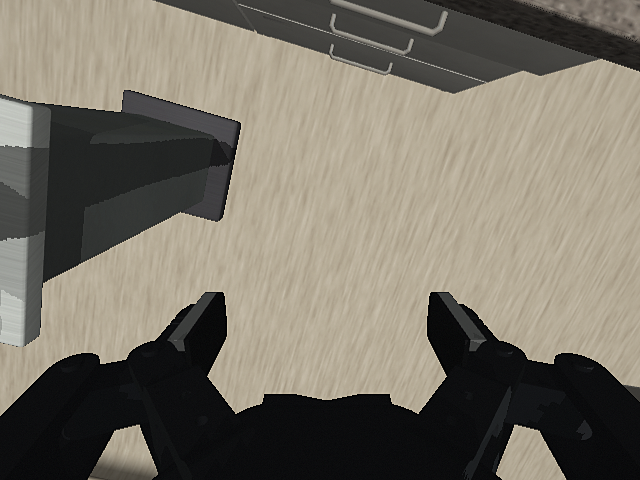

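The station shows in the top view near (365,275): knob about (388,283), handle about (345,305). The scene view has it near (360,310). I'll enlarge both.

```bash
python3 - <<'E'
import cv2
a=cv2.imread("pics/top0.png")[230:330,320:420]; cv2.imwrite("pics/top0c.png",cv2.resize(a,(800,800),interpolation=cv2.INTER_CUBIC)[:600])
cv2.imwrite("pics/top0c.png",cv2.resize(a,(600,600),interpolation=cv2.INTER_CUBIC))
b=cv2.imread("pics/scene0.png")[225:355,300:420]; cv2.imwrite("pics/scene0c.png",cv2.resize(b,(552,598),interpolation=cv2.INTER_CUBIC))
E
```

```text
(no output)
```

View pics/top0c.png

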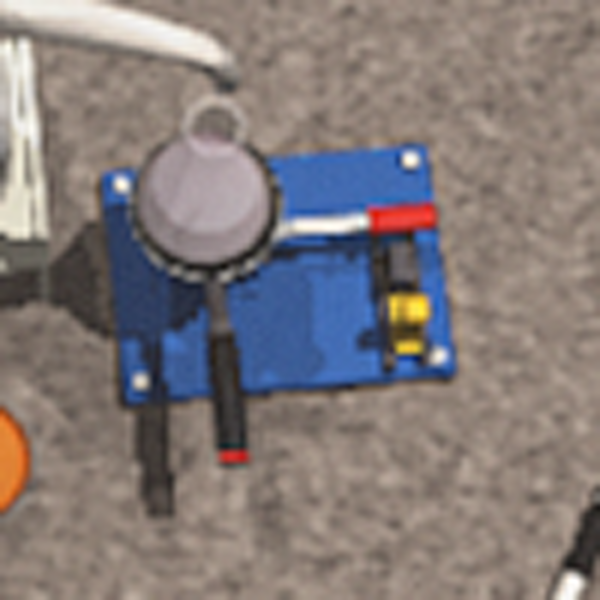

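View pics/scene0c.png

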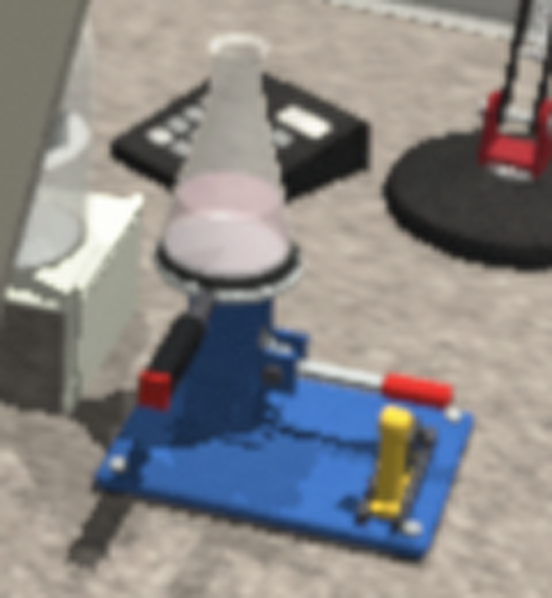

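```bash
cat > h.py <<'E'
import numpy as np,cv2
from scipy.optimize import least_squares
from scipy.spatial.transform import Rotation as R
class Cam: pass
def proj(c,P):
    K=np.array([[c["fx"],0,c["cx"]],[0,c["fy"],c["cy"]],[0,0,1.]])
    return cv2.projectPoints(np.asarray(P,float).reshape(-1,1,3),np.asarray(c["rvec"],float),np.asarray(c["tvec"],float),K,None)[0][:,0]
top=dict(fx=586.8140972121502,fy=586.8140972121502,cx=319.888331694567,cy=251.05155153328164,rvec=[2.07392082,-2.02532126,0.30934686],tvec=[0.11988678,0.5972112,1.64553589])
scene=dict(fx=531.4089501708054,fy=531.4089501708054,cx=316.17378194448173,cy=231.05979502268553,rvec=[1.77143082,-1.10069642,0.7317139],tvec=[-0.13331974,0.42343029,0.81014201])
def st(p,P):
    c,s=np.cos(p[2]),np.sin(p[2]); P=np.asarray(P,float)
    return np.c_[p[0]+c*P[:,0]-s*P[:,1],p[1]+s*P[:,0]+c*P[:,1],P[:,2]]
E
cat > fit.py <<'E'
from h import *
T=lambda x,y:(320+x/6,230+y/6); S=lambda x,y:(300+x/4.6,225+y/4.6)
# p: x,y,yaw,l, plate cx,cy
obs=[(top,T(229,394),lambda p:(-.096,0,.113)),(top,T(436,216),lambda p:(0,-.119,.054)),(top,T(409,306),lambda p:(-.054+p[3],-.1,.069)),
(top,T(208,208),lambda p:(0,0,.107)),
(top,T(100,172),lambda p:(p[4]+.062,p[5]+.085,.012)),(top,T(425,147),lambda p:(p[4]+.062,p[5]-.085,.012)),
(top,T(455,376),lambda p:(p[4]-.062,p[5]-.085,.012)),(top,T(125,405),lambda p:(p[4]-.062,p[5]+.085,.012)),
(scene,S(450,392),lambda p:(0,-.119,.050)),(scene,S(396,412),lambda p:(-.054+p[3],-.1,.067)),(scene,S(228,264),lambda p:(0,0,.107)),
(scene,S(471,420),lambda p:(p[4]+.062,p[5]-.085,.012)),(scene,S(425,548),lambda p:(p[4]-.062,p[5]-.085,.012)),(scene,S(97,480),lambda p:(p[4]-.062,p[5]+.085,.012)),
(scene,S(172,353),lambda p:(-.096,0,.104))]
f=lambda p:np.concatenate([proj(c,st(p,[P(p)]))[0]-uv for c,uv,P in obs])
r=least_squares(f,[.45,0,0,.002,0,-.03],loss='soft_l1')
print(r.x.round(4)); print(f(r.x).reshape(-1,2).round(1))
for n,P in dict(handle=(-.096,0,.104),knob=(-.054+r.x[3],-.1,.06),spout=(0,0,.29)).items(): print(n,st(r.x,[P]).round(4))
sp=st(r.x,[(0,0,.29)]); print((proj(top,sp)[0]-[320,230])*6)
E
python3 fit.py
```

```text
[ 0.5519  0.0325  0.1154  0.0053 -0.0127 -0.0401]
[[-0.1  0. ]
 [ 0.1 -0.3]
 [ 0.9 -0.4]
 [-0.4 -0.4]
 [-0.   0.4]
 [ 0.3 -0.3]
 [ 0.5  0.3]
 [-0.2  0.5]
 [ 0.1  1.3]
 [-0.2  0.3]
 [-0.3 -1.8]
 [ 0.5 -1.7]
 [ 0.3  0.2]
 [-1.5 -1.1]
 [-0.1  1. ]]
handle [[0.4565 0.0214 0.104 ]]
knob [[ 0.5149 -0.0725  0.06  ]]
spout [[0.5519 0.0325 0.29  ]]
[226.25003746  86.49877245]
```

```bash
python3 - <<'E'
from h import *
from workcell import bot
o=bot.get_obs(); M=R.from_quat(o["tool_rot"]).as_matrix(); print(M.round(3))
p=[.5519,.0325,.1154]
def back(c,uv,z):
    Rm=cv2.Rodrigues(np.array(c["rvec"]))[0]; t=np.array(c["tvec"]); C=-Rm.T@t
    d=Rm.T@np.array([(uv[0]-c["cx"])/c["fx"],(uv[1]-c["cy"])/c["fy"],1]); return C+d*(z-C[2])/d[2]
def tost(q):
    c,s=np.cos(p[2]),np.sin(p[2]); d=q[:2]-p[:2]; return np.r_[c*d[0]+s*d[1],-s*d[0]+c*d[1],q[2]]
# riser right front top corner, orange right edge
for n,uv,z in [("riserFR z.1",(327,275),.1),("riserBR",(327,236),.1),("orange R",(325.3,307),.0),("orange c",(314,308),.01),("camera",(0,0),0)]:
    q=back(top,uv,z); print(n,q.round(3),tost(q).round(3))
target=R.from_matrix(np.c_[np.cross([0,0,-1.],[-np.sin(p[2]),np.cos(p[2]),0]),[0,0,-1],[-np.sin(p[2]),np.cos(p[2]),0]])
for sgn in (1,-1):
    z=sgn*np.array([-np.sin(p[2]),np.cos(p[2]),0]); y=np.array([0,0,-1.]); T=np.c_[np.cross(y,z),y,z]
    print(sgn,np.degrees(R.from_matrix(M.T@T).as_rotvec()))
h=np.array([.4565,.0214,.104])
print("shift to above handle, tool:",M.T@(h+[0,0,.1]-o["eef_pos"])/.025)
E
```

```text
[[-0.963 -0.     0.27 ]
 [-0.27   0.002 -0.963]
 [-0.    -1.    -0.002]]
riserFR z.1 [0.519 0.111 0.1  ] [-0.023  0.082  0.1  ]
riserBR [0.64  0.114 0.1  ] [0.097 0.071 0.1  ]
orange R [0.446 0.115 0.   ] [-0.096  0.094  0.   ]
orange c [0.44  0.149 0.01 ] [-0.098  0.128  0.01 ]
camera [1.559 1.325 0.   ] [1.149 1.168 0.   ]
1 [ 1.00137914e-02 -1.70921044e+02 -1.34892151e-01]
-1 [9.02471798e-02 9.07890355e+00 6.69954794e-03]
shift to above handle, tool: [-17.81155248   1.0901219  -15.86591193]
```

```bash
python3 - <<'E'
from h import *
from workcell import bot
o=bot.get_obs(); M=R.from_quat(o["tool_rot"]).as_matrix()
Rm=cv2.Rodrigues(np.array([-2.31561016,1.75448268,0.25279697]))[0];C=-Rm.T@np.array([-0.49846769,-0.03450484,0.37929142])
print(C, M.T@(C-o["eef_pos"]))
E
```

```text
[ 0.20545413 -0.46061908  0.37301645] [-0.07323915 -0.14239126 -0.00075281]
```

```bash
python3 -m handwheel '[[0,0,0,0,-1,0],[0,0,0,0,-2,0],[0,0,0,0,-3,0],[0,0,0,0,-4,0],[0,0,0,0,-5,0]]' -0.1
python3 -m handwheel '[[0,0,0,0,-1,0],[0,0,0,0,-2,0],[0,0,0,0,-3,0],[0,0,0,0,-4,0],[0,0,0,0,-5,0]]'
python3 -m handwheel '[[0,0,0,0,-1,0],[0,0,0,0,-2,0],[0,0,0,0,-3,0],[0,0,0,0,-4,0],[0,0,0,0,-5,0]]'
python3 -m handwheel '[[0,0,0,0,-1,0],[0,0,0,0,-2,0],[0,0,0,0,-2.1,0],[0,0,0,0,-2.1,0],[0,0,0,0,-2.1,0]]'
cat > where.py <<'E'
import sys
from h import *
from workcell import bot
o=bot.get_obs(); M=R.from_quat(o["tool_rot"]).as_matrix()
print(o["clock"],o["eef_pos"].round(4),o["ft_force"].round(2),o["joint_pos"].round(2)); print("axes",M.round(3).tolist())
g=np.array([float(v) for v in sys.argv[1:4]]); print("go",(M.T@(g-o["eef_pos"])/.025).round(3))
yaw=float(sys.argv[4]) if len(sys.argv)>4 else .1154
T=np.c_[[np.cos(yaw),np.sin(yaw),0],[0,0,-1],[-np.sin(yaw),np.cos(yaw),0]]
print("turn",(np.degrees(R.from_matrix(M.T@T).as_rotvec())/10).round(3))
E
python3 where.py .435 .019 .19
```

```text
clock: 0.78
eef_pos: [0.1351, -0.4811, 0.2309]
tool_rot: [-0.385, 0.593, -0.593, 0.385]
ft_force: [-0.2, -0.7, 0.0]
grip_width: 0.0384
clock: 1.4
eef_pos: [0.1351, -0.4811, 0.2309]
tool_rot: [-0.599, 0.375, -0.374, 0.6]
ft_force: [0.1, -0.4, 0.3]
grip_width: 0.0384
clock: 2.02
eef_pos: [0.1351, -0.4811, 0.2309]
tool_rot: [-0.702, 0.086, -0.086, 0.702]
ft_force: [-0.4, 0.2, 0.6]
grip_width: 0.0382
clock: 2.65
eef_pos: [0.1352, -0.4813, 0.2312]
tool_rot: [-0.706, -0.041, 0.041, 0.706]
ft_force: [0.4, -0.4, -0.2]
grip_width: 0.0386
2.65 [ 0.1352 -0.4813  0.2312] [ 0.41 -0.42 -0.22] [-1.3   0.24  0.    1.34  0.   -1.41]
axes [[0.993, -0.0, -0.115], [0.115, 0.0, 0.993], [-0.0, -1.0, 0.0]]
go [14.217  1.652 18.5  ]
turn [-0.001 -0.    -0.   ]
```

```bash
python3 -m handwheel '[[1.4,0,1.8,0,0,0],[2.8,0,3.7,0,0,0],[4.2,0,5.5,0,0,0],[5.7,0,7.4,0,0,0],[7.1,0,9.2,0,0,0]]'
python3 -m handwheel '[[1.4,0.3,1.8,0,0,0],[2.8,0.6,3.7,0,0,0],[4.2,1,5.5,0,0,0],[5.7,1.3,7.4,0,0,0],[7.1,1.65,9.3,0,0,0]]'
python3 where.py .4535 .0211 .125
python3 - <<'E'
from workcell import bot
import cv2
for n in ("scene","wrist"):
    c=bot.camera(n); cv2.imwrite(f"pics/{n}1.png",c["color"][:,:,::-1]); print(n,c["rvec"].tolist(),c["tvec"].tolist())
E
```

```text
clock: 3.28
eef_pos: [0.2855, -0.2307, 0.2316]
tool_rot: [0.706, 0.041, -0.04, -0.706]
ft_force: [0.6, -0.3, 0.4]
grip_width: 0.0381
clock: 3.9
eef_pos: [0.435, 0.0213, 0.1902]
tool_rot: [0.706, 0.042, -0.04, -0.706]
ft_force: [0.1, -1.3, -0.3]
grip_width: 0.0384
3.9 [0.435  0.0213 0.1902] [ 0.1  -1.26 -0.25] [ 0.05  0.14 -0.23  1.2  -0.   -0.07]
axes [[0.993, 0.002, -0.116], [0.116, -0.0, 0.993], [0.001, -1.0, -0.0]]
go [ 0.729  2.609 -0.091]
turn [0.002 0.004 0.008]
scene [1.771430821732589, -1.1006964160938215, 0.7317138997181757] [-0.13331973918671078, 0.42343029234275714, 0.8101420068919536]
wrist [-1.9460642635701557, -2.199163357307742, -0.32327842402212725] [0.0250086166406309, -0.44693330503033285, 0.21318801501011714]
```

View pics/wrist1.png

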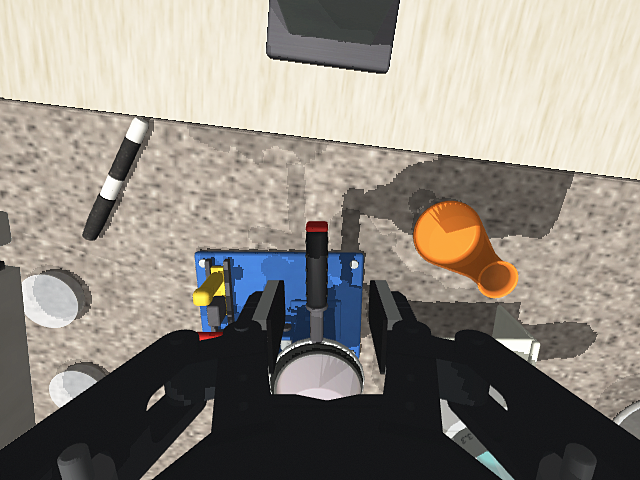

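View pics/scene1.png

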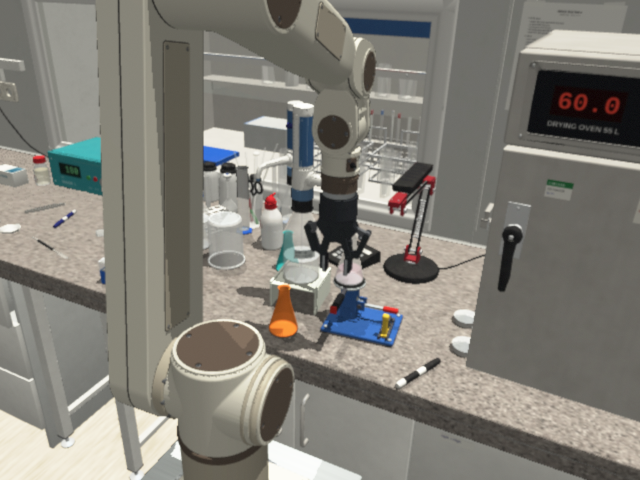

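The wrist view shows the handle's grip from (317,232) to (316,308), between the fingers, and the knob at about (203,296). I'll check these against the fit.

```bash
python3 - <<'E'
from h import *
w=dict(fx=340.68736,fy=340.68736,cx=326.516,cy=235.377,rvec=[-1.9460642635701557,-2.199163357307742,-0.32327842402212725],tvec=[0.0250086166406309,-0.44693330503033285,0.21318801501011714])
p=[.5519,.0325,.1154]
print(proj(w,st(p,[(-.126,0,.113),(-.066,0,.113),(-.096,0,.113),(-.0487,-.1,.069)])).round(1))
E
```

```text
[[313.2 225.4]
 [313.5 306.9]
 [313.4 267.6]
 [197.4 299.5]]
```

```bash
python3 -m handwheel '[[0.2,0.5,0,0,0,0],[0.4,1,-0.05,0,0,0],[0.6,1.6,-0.05,0,0,0],[0.72,2.2,-0.05,0,0,0],[0.72,2.6,-0.05,0,0,0]]'
python3 where.py .4535 .0221 .086
python3 - <<'E'
from workcell import bot
import cv2
for n in ("wrist",):
    c=bot.camera(n); cv2.imwrite(f"pics/{n}2.png",c["color"][:,:,::-1])
E
```

```text
clock: 4.62
eef_pos: [0.4515, 0.0196, 0.1237]
tool_rot: [-0.706, -0.04, 0.041, 0.706]
ft_force: [-0.5, -0.1, -1.0]
grip_width: 0.0384
4.625 [0.4515 0.0196 0.1237] [-0.47 -0.06 -1.  ] [ 0.04  0.23 -0.31  1.04  0.   -0.07]
axes [[0.993, -0.002, -0.115], [0.115, -0.0, 0.993], [-0.002, -1.0, 0.0]]
go [0.095 1.508 0.088]
turn [-0.001  0.001 -0.009]
```

View pics/wrist2.png

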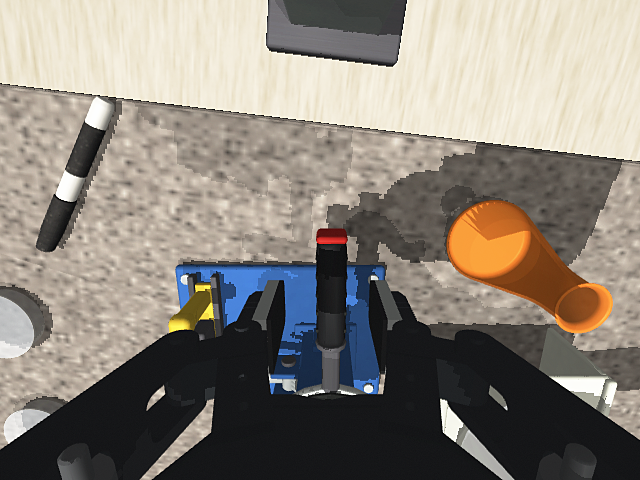

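The handle appears at x≈331 between pads centred at about 326, so +2 mm in tool z is right. I'll descend.

```bash
python3 -m handwheel '[[0.05,0.3,0.09,0,0,0],[0.1,0.6,0.09,0,0,0],[0.1,0.9,0.09,0,0,0],[0.1,1.2,0.09,0,0,0],[0.1,1.5,0.09,0,0,0]]'
python3 -m handwheel '[[0,0,0,0,0,0],[0,0,0,0,0,0],[0,0,0,0,0,0],[0,0,0,0,0,0],[0,0,0,0,0,0]]' -0.6
python3 where.py .4535 .0221 .086
python3 - <<'E'
from workcell import bot
import cv2
for n in ("wrist",):
    c=bot.camera(n); cv2.imwrite(f"pics/{n}3.png",c["color"][:,:,::-1])
E
```

```text
clock: 5.3
eef_pos: [0.4542, 0.0227, 0.0871]
tool_rot: [0.706, 0.041, -0.041, -0.706]
ft_force: [-0.3, -0.9, 1.0]
grip_width: 0.0386
clock: 5.92
eef_pos: [0.4543, 0.0227, 0.0877]
tool_rot: [0.706, 0.041, -0.041, -0.706]
ft_force: [0.2, 0.2, 0.2]
grip_width: 0.017
5.925 [0.4543 0.0227 0.0877] [0.15 0.24 0.18] [ 0.05  0.27 -0.35  0.94  0.   -0.07]
axes [[0.993, 0.0, -0.116], [0.116, 0.0, 0.993], [0.0, -1.0, -0.0]]
go [-0.034  0.068 -0.021]
turn [0.    0.007 0.002]
```

View pics/wrist3.png

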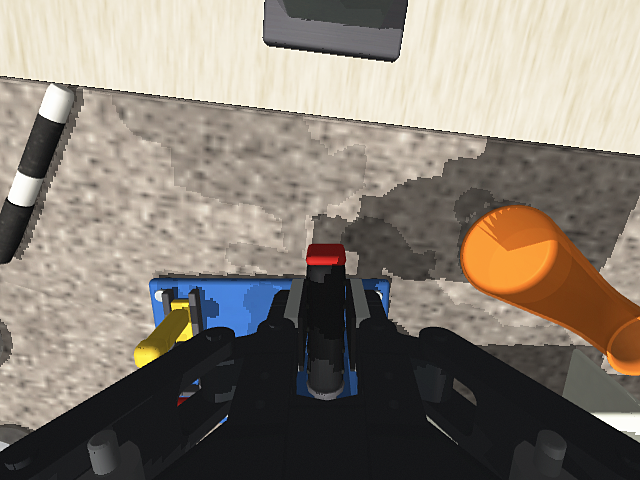

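The handle (x≈326) sits centred between the pads, with no contact force. Closing.

```bash
python3 -m handwheel '[[0,0,0,0,0,0],[0,0,0,0,0,0],[0,0,0,0,0,0],[0,0,0,0,0,0],[0,0,0,0,0,0]]' -1
python3 where.py .4535 .0221 .086
```

```text
clock: 6.6
eef_pos: [0.4543, 0.0223, 0.0878]
tool_rot: [0.706, 0.041, -0.041, -0.706]
ft_force: [-1.6, -4.8, 5.6]
grip_width: 0.0139
6.6 [0.4543 0.0223 0.0878] [-1.65 -4.76  5.59] [ 0.05  0.27 -0.35  0.94 -0.   -0.07]
axes [[0.993, 0.0, -0.116], [0.116, -0.001, 0.993], [0.0, -1.0, -0.001]]
go [-0.033  0.073 -0.003]
turn [0.005 0.005 0.002]
```

```bash
python3 -m handwheel '[[0,-0.02,-0.01,0,0,0],[0,-0.04,-0.015,0,0,0],[0,-0.06,-0.015,0,0,0],[0,-0.08,-0.015,0,0,0],[0,-0.1,-0.015,0,0,0]]'
python3 -m handwheel '[[0,-0.02,0,0,0,0],[0,-0.04,0,0,0,0],[0,-0.06,0,0,0,0],[0,-0.08,0,0,0,0],[0,-0.1,0,0,0,0]]'
python3 where.py .4535 .0221 .086
```

```text
clock: 7.22
eef_pos: [0.4543, 0.0223, 0.0897]
tool_rot: [0.706, 0.041, -0.041, -0.706]
ft_force: [3.6, -3.5, -7.2]
grip_width: 0.0139
clock: 7.85
eef_pos: [0.4543, 0.0223, 0.0924]
tool_rot: [0.706, 0.041, -0.041, -0.706]
ft_force: [3.5, -3.1, -8.0]
grip_width: 0.0136
7.85 [0.4543 0.0223 0.0924] [ 3.49 -3.12 -7.97] [ 0.05  0.27 -0.35  0.96 -0.   -0.07]
axes [[0.993, -0.0, -0.116], [0.116, -0.0, 0.993], [-0.0, -1.0, -0.0]]
go [-0.032  0.255 -0.002]
turn [ 0.001  0.007 -0.   ]
```

```bash
for i in 1 2; do python3 -m handwheel '[[0,-0.02,0,0,0,0],[0,-0.04,0,0,0,0],[0,-0.06,0,0,0,0],[0,-0.08,0,0,0,0],[0,-0.1,0,0,0,0]]' | grep -v tool_rot; done
```

```text
clock: 8.48
eef_pos: [0.4542, 0.0223, 0.0942]
ft_force: [5.4, -2.2, -12.5]
grip_width: 0.0139
clock: 9.1
eef_pos: [0.4543, 0.0223, 0.0967]
ft_force: [5.3, -3.8, -12.1]
grip_width: 0.014
```

```bash
for i in 1 2; do python3 -m handwheel '[[0,-0.01,0,0,0,0],[0,-0.02,0,0,0,0],[0,-0.03,0,0,0,0],[0,-0.04,0,0,0,0],[0,-0.05,0,0,0,0]]' | grep -v tool_rot; done
```

```text
clock: 9.72
eef_pos: [0.4542, 0.0223, 0.098]
ft_force: [5.5, -4.0, -11.3]
grip_width: 0.0137
clock: 10.35
eef_pos: [0.4543, 0.0223, 0.0994]
ft_force: [3.6, -3.4, -9.7]
grip_width: 0.0138
```

```bash
cat > shot.py <<'E'
import sys
from workcell import bot
import cv2
c=bot.camera("scene")["color"][:,:,::-1]; a=c[215:355,310:420]; cv2.imwrite(f"pics/{sys.argv[1]}.png",cv2.resize(a,(440,560),interpolation=cv2.INTER_CUBIC))
E
python3 shot.py L1
```

```text
(no output)
```

View pics/L1.png

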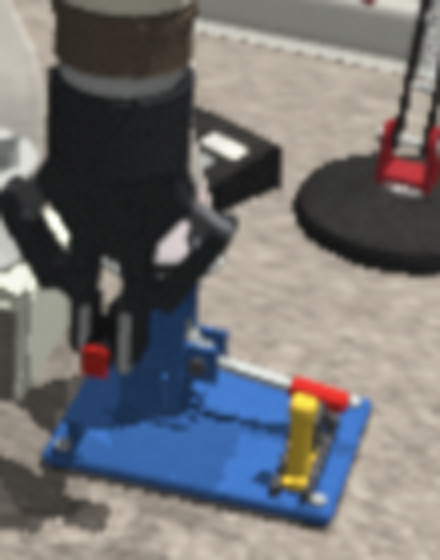

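The lever's red end is at full-image (391,313), against (391,310) at the start. It has dipped about 4 px at its tip, so a tooth is pushing. I'll track it by code.

```bash
cat > lev.py <<'E'
import sys,cv2,numpy as np
def lev(im): # RGB
    a=im[295:330,375:410].astype(int); m=(a[...,0]>120)&(a[...,1]<70)&(a[...,2]<70)
    y,x=np.nonzero(m); 
    if len(x)<4: return None
    r=x>=np.percentile(x,70); return (len(x),round(x.mean()+375,2),round(y.mean()+295,2),round(x[r].mean()+375,2),round(y[r].mean()+295,2))
if __name__=="__main__":
    print("start",lev(cv2.imread("pics/scene0.png")[...,::-1]))
    from workcell import bot
    o=bot.get_obs(); print("lev",lev(bot.camera("scene")["color"]),o["eef_pos"][2].round(4),o["ft_force"].round(1))
E
for i in 1; do python3 -m handwheel '[[0,-0.01,0,0,0,0],[0,-0.02,0,0,0,0],[0,-0.03,0,0,0,0],[0,-0.04,0,0,0,0],[0,-0.04,0,0,0,0]]' | grep -v tool_rot;python3 lev.py; done
```

```text
clock: 11.02
eef_pos: [0.4542, 0.0223, 0.1005]
ft_force: [3.8, -2.8, -10.2]
grip_width: 0.0137
start (48, np.float64(390.15), np.float64(309.54), np.float64(394.75), np.float64(310.44))
lev (35, np.float64(390.06), np.float64(313.46), np.float64(394.0), np.float64(315.17)) 0.1005 [  3.8  -2.8 -10.2]
```

```bash
for i in 1 2 3; do python3 -m handwheel '[[0,-0.01,0,0,0,0],[0,-0.02,0,0,0,0],[0,-0.03,0,0,0,0],[0,-0.04,0,0,0,0],[0,-0.04,0,0,0,0]]' | grep -E 'eef|ft';python3 lev.py|tail -1; done
```

```text
eef_pos: [0.4543, 0.0223, 0.1019]
ft_force: [2.8, -3.3, -7.7]
lev (47, np.float64(390.13), np.float64(309.57), np.float64(394.75), np.float64(310.44)) 0.1019 [ 2.8 -3.3 -7.7]
eef_pos: [0.4542, 0.0223, 0.1029]
ft_force: [2.6, -3.9, -7.1]
lev (47, np.float64(390.02), np.float64(309.55), np.float64(394.67), np.float64(310.53)) 0.1029 [ 2.6 -3.9 -7.1]
eef_pos: [0.4543, 0.0223, 0.1036]
ft_force: [4.8, -2.9, -9.9]
lev (48, np.float64(390.15), np.float64(309.54), np.float64(394.75), np.float64(310.44)) 0.1036 [ 4.8 -2.9 -9.9]
```

Click 1 came at TCP z≈0.1012, a lift of about 13.4 mm: the lever dipped, then sprang back. I expect the others at about 0.111, 0.121 and 0.131.

```bash
for i in 1 2 3 4; do python3 -m handwheel '[[0,-0.02,0,0,0,0],[0,-0.04,0,0,0,0],[0,-0.06,0,0,0,0],[0,-0.08,0,0,0,0],[0,-0.08,0,0,0,0]]' | grep -E 'clock';python3 lev.py|tail -1; done
```

```text
clock: 13.72
lev (45, np.float64(389.96), np.float64(310.73), np.float64(394.36), np.float64(311.71)) 0.1052 [  5.7  -4.2 -12.6]
clock: 14.4
lev (45, np.float64(390.11), np.float64(312.24), np.float64(394.5), np.float64(313.5)) 0.1073 [  5.6  -3.6 -11.5]
clock: 15.08
lev (36, np.float64(390.0), np.float64(313.11), np.float64(394.08), np.float64(314.67)) 0.1095 [ 5.7 -4.2 -9.3]
clock: 15.75
lev (48, np.float64(390.15), np.float64(309.54), np.float64(394.75), np.float64(310.44)) 0.1119 [ 3.7 -2.8 -7.2]
```

```bash
for i in 1 2 3 4 5; do python3 -m handwheel '[[0,-0.02,0,0,0,0],[0,-0.04,0,0,0,0],[0,-0.06,0,0,0,0],[0,-0.08,0,0,0,0],[0,-0.08,0,0,0,0]]' | grep -E 'clock';python3 lev.py|tail -1; done
```

```text
clock: 16.42
lev (46, np.float64(390.11), np.float64(309.61), np.float64(394.67), np.float64(310.53)) 0.1136 [ 5.7 -3.8 -9.6]
clock: 17.1
lev (48, np.float64(389.79), np.float64(310.73), np.float64(393.83), np.float64(311.67)) 0.1153 [  4.6  -2.4 -11.5]
clock: 17.77
lev (47, np.float64(389.91), np.float64(312.26), np.float64(394.5), np.float64(313.5)) 0.1173 [  5.6  -3.4 -10.7]
clock: 18.45
lev (38, np.float64(389.92), np.float64(313.11), np.float64(394.08), np.float64(314.67)) 0.1195 [ 3.5 -3.5 -9.3]
clock: 19.12
lev (47, np.float64(390.23), np.float64(309.6), np.float64(394.75), np.float64(310.44)) 0.1219 [ 3.5 -2.6 -6.9]
```

Click 3 has come by z=0.1219. Now towards click 4, finishing in smaller steps.

```bash
for i in 1 2 3 4; do python3 -m handwheel '[[0,-0.02,0,0,0,0],[0,-0.04,0,0,0,0],[0,-0.06,0,0,0,0],[0,-0.08,0,0,0,0],[0,-0.08,0,0,0,0]]' | grep -E 'clock';python3 lev.py|tail -1; done
python3 -m handwheel '[[0,-0.01,0,0,0,0],[0,-0.02,0,0,0,0],[0,-0.03,0,0,0,0],[0,-0.04,0,0,0,0],[0,-0.04,0,0,0,0]]' | grep -E 'clock';python3 lev.py|tail -1
```

```text
clock: 19.8
lev (46, np.float64(390.07), np.float64(309.67), np.float64(394.67), np.float64(310.53)) 0.1235 [ 5.  -3.5 -9.9]
clock: 20.48
lev (47, np.float64(389.87), np.float64(310.79), np.float64(394.36), np.float64(311.71)) 0.1253 [  4.8  -3.8 -10.5]
clock: 21.15
lev (45, np.float64(390.11), np.float64(312.24), np.float64(394.5), np.float64(313.5)) 0.1273 [  5.1  -3.4 -10.8]
clock: 21.82
lev (34, np.float64(389.97), np.float64(313.29), np.float64(394.09), np.float64(314.82)) 0.1294 [ 4.1 -3.3 -9.7]
clock: 22.5
lev (32, np.float64(390.41), np.float64(313.62), np.float64(394.09), np.float64(315.36)) 0.1305 [ 4.9 -3.8 -9.9]
```

```bash

python3 -m handwheel '[[0,-0.01,0,0,0,0],[0,-0.02,0,0,0,0],[0,-0.03,0,0,0,0],[0,-0.04,0,0,0,0],[0,-0.04,0,0,0,0]]' | grep -E 'clock';python3 lev.py|tail -1; python3 shot.py L4
```

```text
clock: 23.18
lev (46, np.float64(390.0), np.float64(309.59), np.float64(394.67), np.float64(310.53)) 0.1318 [ 3.7 -3.2 -8.1]
```

View pics/L4.png

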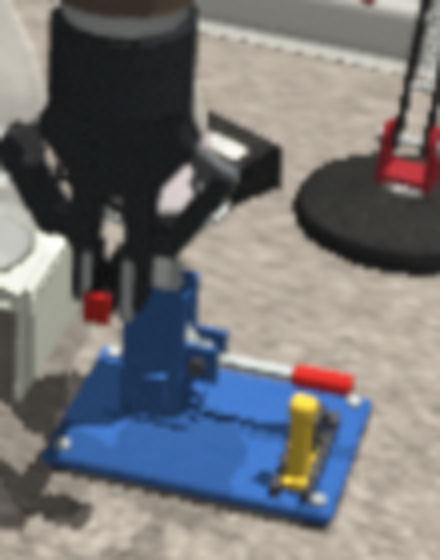

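The lever is level again (red end at full-image (391,309)), so click 4 is in. Now easing down in 0.5 mm steps.

```bash
for i in 1 2 3; do python3 -m handwheel '[[0,0.005,0,0,0,0],[0,0.01,0,0,0,0],[0,0.015,0,0,0,0],[0,0.02,0,0,0,0],[0,0.02,0,0,0,0]]' | grep -E 'eef|ft'; done
```

```text
eef_pos: [0.4543, 0.0222, 0.1316]
ft_force: [3.2, -3.5, -6.3]
eef_pos: [0.4543, 0.0223, 0.1311]
ft_force: [2.9, -3.9, -6.0]
eef_pos: [0.4542, 0.0223, 0.1306]
ft_force: [3.9, -3.4, -6.1]
```

```bash
for i in 1 2; do python3 -m handwheel '[[0,0.005,0,0,0,0],[0,0.01,0,0,0,0],[0,0.015,0,0,0,0],[0,0.02,0,0,0,0],[0,0.02,0,0,0,0]]' | grep -E 'eef|ft'; done
```

```text
eef_pos: [0.4543, 0.0223, 0.1301]
ft_force: [3.5, -3.7, -6.0]
eef_pos: [0.4543, 0.0223, 0.1296]
ft_force: [3.7, -3.8, -5.7]
```

```bash
for i in 1 2 ; do python3 -m handwheel '[[0,0.003,0,0,0,0],[0,0.006,0,0,0,0],[0,0.01,0,0,0,0],[0,0.01,0,0,0,0],[0,0.01,0,0,0,0]]' | grep -E 'eef|ft'; done; python3 lev.py
```

```text
eef_pos: [0.4543, 0.0223, 0.1295]
ft_force: [2.5, -4.6, -3.0]
eef_pos: [0.4543, 0.0223, 0.1293]
ft_force: [1.4, -4.2, 1.0]
start (48, np.float64(390.15), np.float64(309.54), np.float64(394.75), np.float64(310.44))
lev (46, np.float64(390.0), np.float64(309.59), np.float64(394.67), np.float64(310.53)) 0.1293 [ 1.4 -4.2  1. ]
```

The pawl now carries the load: Fz went from −6 to about 0 N with the lever level. Releasing.

```bash
python3 -m handwheel '[[0,0,0,0,0,0],[0,0,0,0,0,0],[0,0,0,0,0,0],[0,0,0,0,0,0],[0,0,0,0,0,0]]' -0.4|grep -v rot; python3 lev.py
python3 - <<'E'
from workcell import bot
import cv2
c=bot.camera("wrist"); cv2.imwrite(f"pics/wrist5.png",c["color"][:,:,::-1])
E
```

```text
clock: 28.32
eef_pos: [0.4541, 0.0225, 0.129]
ft_force: [0.3, -0.0, -0.3]
grip_width: 0.0256
start (48, np.float64(390.15), np.float64(309.54), np.float64(394.75), np.float64(310.44))
lev (46, np.float64(390.22), np.float64(309.63), np.float64(394.75), np.float64(310.44)) 0.129 [ 0.3 -0.  -0.3]
```

View pics/wrist5.png

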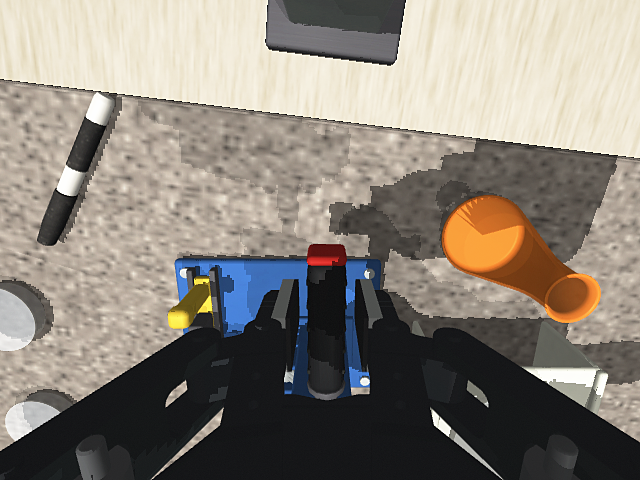

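```bash
python3 -m handwheel '[[0,-0.4,0,0,0,0],[0,-0.8,0,0,0,0],[0,-1.4,0,0,0,0],[-0.1,-2,0,0,0,0],[-0.2,-2.6,0,0,0,0]]' |grep -v rot
python3 - <<'E'
from h import *
p=[.5519,.0335,.1154]
for P in [(-.100,-.1,.15),(-.100,-.1,.054)]: print(st(p,[P]).round(4))
E
python3 where.py .4641 -.0774 .15; python3 lev.py
```

```text
clock: 29.05
eef_pos: [0.4492, 0.0217, 0.1954]
ft_force: [-0.1, -0.1, -0.2]
grip_width: 0.0253
[[ 0.4641 -0.0773  0.15  ]]
[[ 0.4641 -0.0773  0.054 ]]
29.05 [0.4492 0.0217 0.1954] [-0.06 -0.11 -0.15] [ 0.05  0.16 -0.19  1.22  0.   -0.07]
axes [[0.993, 0.001, -0.116], [0.116, 0.0, 0.993], [0.001, -1.0, -0.0]]
go [ 0.128  1.814 -4.007]
turn [0.    0.007 0.004]
start (48, np.float64(390.15), np.float64(309.54), np.float64(394.75), np.float64(310.44))
lev (45, np.float64(390.09), np.float64(309.64), np.float64(394.67), np.float64(310.53)) 0.1954 [-0.1 -0.1 -0.2]
```

```bash
python3 -m handwheel '[[0.1,0,-0.8,0,0,0],[0.1,0,-1.7,0,0,0],[0.1,0.3,-2.6,0,0,0],[0.1,0.8,-3.4,0,0,0],[0.1,1.8,-4,0,0,0]]' -1 |grep -v rot
python3 -m handwheel '[[0,0,0,0,0,0],[0,0,0,0,0,0],[0,0,0,0,0,0],[0,0,0,0,0,0],[0,0,0,0,0,0]]' |grep -v rot
python3 where.py .4641 -.0774 .054; python3 lev.py
python3 - <<'E'
from workcell import bot
import cv2
c=bot.camera("wrist"); cv2.imwrite(f"pics/wrist6.png",c["color"][:,:,::-1])
E
python3 shot.py L6
```

```text
clock: 29.72
eef_pos: [0.4645, -0.0783, 0.1497]
ft_force: [0.1, 0.4, -0.6]
grip_width: 0.0
clock: 30.35
eef_pos: [0.4636, -0.077, 0.1495]
ft_force: [0.0, 0.3, -0.3]
grip_width: -0.0003
30.35 [ 0.4636 -0.077   0.1495] [ 0.    0.32 -0.26] [-0.16  0.24 -0.22  1.11  0.   -0.28]
axes [[0.993, 0.001, -0.117], [0.117, -0.0, 0.993], [0.001, -1.0, -0.0]]
go [ 0.014  3.82  -0.017]
turn [0.001 0.011 0.005]
start (48, np.float64(390.15), np.float64(309.54), np.float64(394.75), np.float64(310.44))
lev (45, np.float64(390.09), np.float64(309.64), np.float64(394.67), np.float64(310.53)) 0.1495 [ 0.   0.3 -0.3]
```

View pics/wrist6.png

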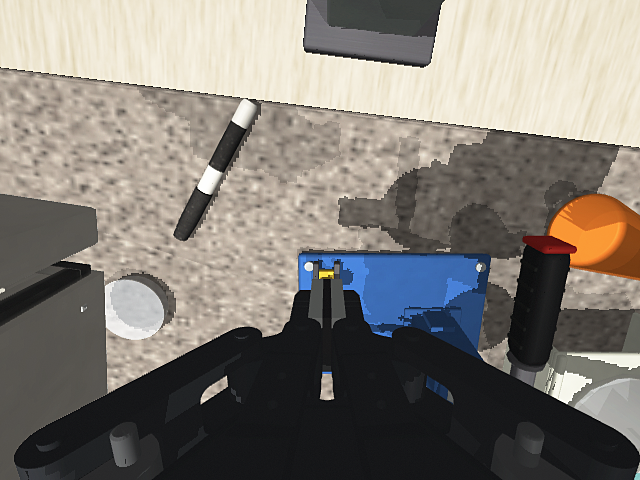

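View pics/L6.png

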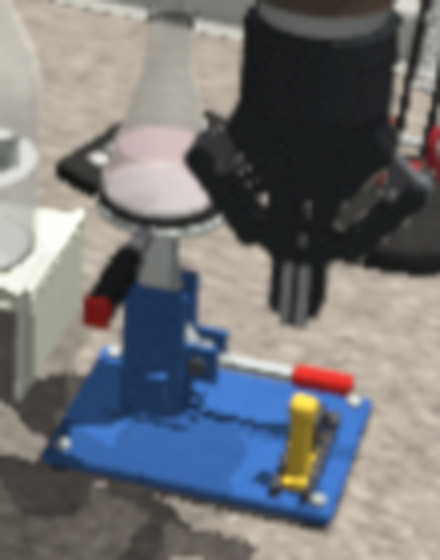

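The pawl holds with the flask upright. The shut fingers are 30 mm short of the knob in x and lined up with the slide (yellow at (327,273)). Descending.

```bash
python3 -m handwheel '[[0,0.8,0,0,0,0],[0,1.6,0,0,0,0],[0,2.4,0,0,0,0],[0,3.2,0,0,0,0],[0,3.8,0,0,0,0]]' |grep -v rot
python3 -m handwheel '[[0.15,0,0,0,0,0],[0.3,0,0,0,0,0],[0.45,0,0,0,0,0],[0.6,0,0,0,0,0],[0.7,0,0,0,0,0]]' |grep -v rot
python3 where.py .4641 -.0774 .054;python3 lev.py
python3 - <<'E'
from workcell import bot
import cv2
c=bot.camera("wrist"); cv2.imwrite(f"pics/wrist7.png",c["color"][:,:,::-1])
E
python3 shot.py L7
```

```text
clock: 31.12
eef_pos: [0.4631, -0.0772, 0.0532]
ft_force: [0.7, -0.3, -0.0]
grip_width: 0.0001
clock: 31.75
eef_pos: [0.4813, -0.0752, 0.0544]
ft_force: [-0.4, -0.8, -0.2]
grip_width: -0.0
31.75 [ 0.4813 -0.0752  0.0544] [-0.43 -0.82 -0.23] [-0.16  0.37 -0.31  0.89  0.   -0.27]
axes [[0.993, 0.001, -0.117], [0.117, -0.0, 0.993], [0.001, -1.0, -0.0]]
go [-0.692  0.014 -0.006]
turn [0.001 0.008 0.004]
start (48, np.float64(390.15), np.float64(309.54), np.float64(394.75), np.float64(310.44))
lev None 0.0544 [-0.4 -0.8 -0.2]
```

View pics/wrist7.png

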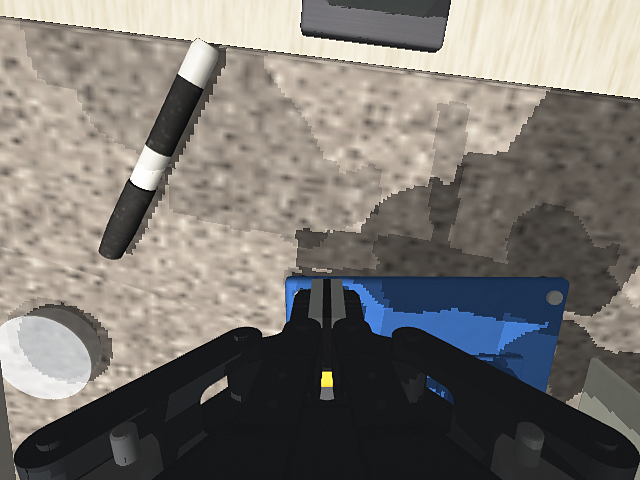

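View pics/L7.png

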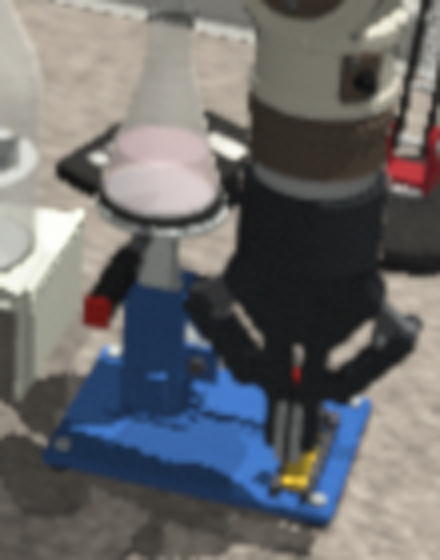

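The fingers are right in front of the knob, centred on it (yellow at (327,380)). Pushing in slow steps and watching Fx.

```bash
for i in 1 2 3; do python3 -m handwheel '[[0.04,0,0,0,0,0],[0.08,0,0,0,0,0],[0.12,0,0,0,0,0],[0.16,0,0,0,0,0],[0.2,0,0,0,0,0]]' |grep -E 'eef|ft';done
```

```text
eef_pos: [0.4858, -0.0747, 0.0541]
ft_force: [-0.3, -0.5, -0.7]
eef_pos: [0.4907, -0.0741, 0.054]
ft_force: [-0.3, -0.6, 1.0]
eef_pos: [0.4956, -0.0735, 0.054]
ft_force: [-1.5, -0.3, 0.6]
```

```bash
for i in 1 2; do python3 -m handwheel '[[0.04,0,0,0,0,0],[0.08,0,0,0,0,0],[0.12,0,0,0,0,0],[0.16,0,0,0,0,0],[0.2,0,0,0,0,0]]' |grep -E 'eef|ft';done
for i in 1 ; do python3 -m handwheel '[[0.02,0,0,0,0,0],[0.04,0,0,0,0,0],[0.06,0,0,0,0,0],[0.08,0,0,0,0,0],[0.08,0,0,0,0,0]]' |grep -E 'eef|ft';done
```

```text
eef_pos: [0.5006, -0.073, 0.054]
ft_force: [-1.3, -1.2, 1.5]
eef_pos: [0.5056, -0.0724, 0.054]
ft_force: [-1.1, -1.0, 0.3]
eef_pos: [0.5076, -0.0721, 0.054]
ft_force: [-1.6, -0.4, 0.6]
```

```bash
for i in 1 2 3; do python3 -m handwheel '[[0.01,0,0,0,0,0],[0.02,0,0,0,0,0],[0.03,0,0,0,0,0],[0.04,0,0,0,0,0],[0.04,0,0,0,0,0]]' |grep -E 'eef|ft';done
```

```text
eef_pos: [0.5086, -0.072, 0.0541]
ft_force: [-1.3, -1.3, -0.0]
eef_pos: [0.5096, -0.0719, 0.0541]
ft_force: [-1.6, -0.6, 0.4]
eef_pos: [0.5103, -0.0718, 0.054]
ft_force: [-1.5, -1.9, 0.8]
```

```bash
for i in 1 2 3; do python3 -m handwheel '[[0.01,0,0,0,0,0],[0.02,0,0,0,0,0],[0.03,0,0,0,0,0],[0.04,0,0,0,0,0],[0.04,0,0,0,0,0]]' |grep -E 'eef|ft';done
```

```text
eef_pos: [0.5104, -0.0718, 0.054]
ft_force: [-5.4, -2.5, 2.6]
eef_pos: [0.5105, -0.0719, 0.0539]
ft_force: [-7.5, -3.0, 5.9]
eef_pos: [0.5105, -0.0719, 0.0539]
ft_force: [-9.9, -3.3, 6.8]
```

Firm stop at TCP x=0.5105 (predicted 0.510), with force rising. The slide is home. Retreating straight back, then up.

```bash
python3 -m handwheel '[[-0.1,0,0,0,0,0],[-0.3,0,0,0,0,0],[-0.6,0,0,0,0,0],[-0.9,0,0,0,0,0],[-1.2,0,0,0,0,0]]' |grep -E 'eef|ft'
python3 -m handwheel '[[-0.4,-0.6,0,0,0,0],[-0.8,-1.4,0,0,0,0],[-1.2,-2.4,0,0,0,0],[-1.6,-3.4,0,0,0,0],[-2,-4.4,0,0,0,0]]' |grep -E 'clock|eef|ft'
python3 -m handwheel '[[-1,-1,-1,0,0,0],[-2,-2,-2,0,0,0],[-3,-2,-3,0,0,0],[-3,-2,-4,0,0,0],[-3,-2,-5,0,0,0]]' |grep -E 'clock|eef|ft'
python3 lev.py; python3 shot.py L8
python3 - <<'E'
from workcell import bot
import cv2
c=bot.camera("top"); a=c["color"][230:330,320:420,::-1]; cv2.imwrite("pics/top8.png",cv2.resize(a,(600,600),interpolation=cv2.INTER_CUBIC))
E
```

```text
eef_pos: [0.4833, -0.0748, 0.0541]
ft_force: [-0.8, -0.1, 0.3]
clock: 40.65
eef_pos: [0.4335, -0.0808, 0.166]
ft_force: [0.1, 0.2, -0.1]
clock: 41.28
eef_pos: [0.3736, -0.2145, 0.2155]
ft_force: [0.4, 0.1, 0.1]
start (48, np.float64(390.15), np.float64(309.54), np.float64(394.75), np.float64(310.44))
lev (35, np.float64(391.23), np.float64(309.74), np.float64(395.08), np.float64(310.67)) 0.2155 [0.4 0.1 0.1]
```

View pics/L8.png

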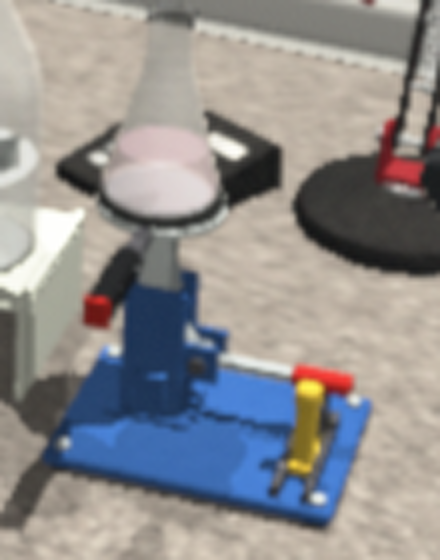

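View pics/top8.png

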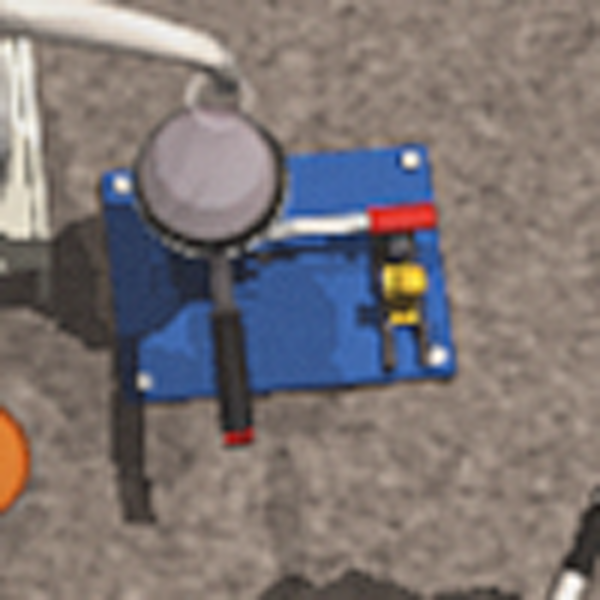

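In the top view the knob moved from (409,306) to (404,277), about 15 mm, and the tongue is under the red end. The lever is level and the flask is upright under the spout. Handing in.

```bash
python3 -c "
from workcell import bot
print(bot.get_obs()['clock'],bot.job_done())"
```

```text
the job is handed in; nothing more can be done
41.425 None
```

The job is handed in at 41.4 s of the 72 s allowed. As far as my checks show, everything was done as asked; handing in reports no verdict.

- **Lift:** I raised the flask by the black handle through exactly four clicks. Each one showed as the release lever dipping and springing back, and as the lifting force rising and falling. They came at lifts of about 13, 23, 33 and 43 mm.
- **Set down:** I eased the carriage down in steps of 0.5 mm, then 0.25 mm, until the hand force went from −6 N to about 0 (the last reading was 1 N pressing down). I then opened the gripper with the lever still level and the jack stayed up. By calculation the flask's mouth is about 2.5 cm under the spout, and it did not touch.
- **Safety slide:** I pushed the yellow knob with the shut fingers until it met a firm stop at x = 0.5105 m, where I had predicted 0.510 m. The force rose from 1.5 N to about 10 N there.
- **Last pictures:** They show the dark tongue under the red lever end, the lever level, the flask upright on its platform and the robot clear of everything.

One check disagreed slightly: the wrist camera put the handle about 2 mm to the left of the position fitted from the other two cameras, so I corrected the grasp for that. Gripping the handle pressed down on it with about 6 N for a moment at the start, while the carriage was still resting on the housing.

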